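# Rock the angle gauge to its mark on a pressed sample

### The job

Pick up the yellow angle gauge by the green grip on its top and stand it upright, dial facing away from the blue stop, across the high white ridge of the uneven pressed sample; then press it lightly onto the ridge, which is sprung, and slide it back until you feel its foot butt against the stop. There, rock it sideways on the ridge until its swinging pointer settles on the red mark, and finish while still holding it so: gripped, resting on the ridge, back against the stop, pointer still on the mark. Leave everything else on the bench where it is.

Things in the scene. Friction and masses are not known exactly. Their poses are not given: they have to be found in the camera images.
- gauge: Loose yellow angle gauge, about 0.4 kg, standing on the bench. Origin: centre of its underside; z up, x out of the white dial, y along its width. Flat steel foot 36 (x) by 140 (y) by 12 mm high; yellow body 18 by 138 mm, z 12 to 148 mm. Dial centre at z 80 mm. Leaning its top towards its own +y by an angle makes the pointer read plus that angle.
- gauge_grip (a point): Middle of the green grip on top of the gauge, 168 mm above its underside; axes as the gauge's. The grip is 18 mm (x, pinch it this way) by 36 mm (y), from z 147 to 181 mm of the gauge.
- pointer (a joint): Angle (rad) of the gauge's black pointer from the dial's bottom centre line, about the gauge's x axis; positive when its tip is on the gauge's +y side. A freely swinging, lightly damped pendulum: 0 with the gauge upright; settles within about 1 s.
- mark (a joint): Angle (rad) at which the red mark sits on the dial, same zero and sense as the pointer; it stays fixed in a run, between 0.18 and 0.32, so on the +y side.
- pointer_tip (a point): Tip of the pointer, 56 mm from the dial centre.
- mark_mid (a point): Middle of the red mark, 56 mm from the dial centre; the mark is 8 mm wide along the arc.
- plate: Fixed aluminium plate 130 (x) by 160 (y) by 20 mm with the white pressed sample on it. Origin: centre of the plate's underside on the bench; x points from the blue stop along the ridge, z up. Low bumps of the sample reach up to 27 mm.
- ridge: The high white ridge of the sample, sprung on the plate: it sinks straight down up to 8 mm when pressed, starting at about 1 N and adding 1.2 N per mm. A bar along the plate's x with a round top of radius 15 mm (round centre line at z 39 mm, crest at z 54 mm over the bench), from plate x -28 to +44 mm, at plate y 0. Origin: on the bench plane at plate x 8 mm.
- ridge_top (a point): Point on the crest of the ridge midway along it: plate x 8, y 0, z 54 mm.
- stop: Fixed blue stop block at the robot's end of the ridge, 12 (x) by 26 (y) mm, top at z 70 mm (16 mm above the crest). Its face towards +x is at plate x -28 mm, so the gauge's origin is at plate x -10 mm when the back of its foot butts on it. Origin on the bench plane at plate x -34 mm.
- stop_face (a point): Point on the face of the stop that the gauge's foot butts against, 6 mm above the crest.
- pen_cup: Bystander: clear pen cup, radius 36, height 90 mm; origin under its centre.
- sample_disc: Bystander: amber pressed disc, diameter 64, 6 mm thick; origin under its centre.
- coupon: Bystander: white coupon 60 by 25 by 6 mm; origin under its centre.
- steel_rule: Bystander: steel rule 30 by 150 by 4 mm; origin under its centre.
- driver: Bystander: screwdriver lying on the bench; origin under it.
- shim_block: Bystander: aluminium block 50 by 50 by 30 mm; origin under its centre.
- bottle: Bystander: grey bottle with red cap, radius 34, height 150 mm; origin under its centre.
Things that resemble listed ones, but are neither listed nor needed, are in the scene too. Leave any purple look-alike of the gauge alone.

How it is judged:
By the outcome, as a careful person would: the job done as asked, in the order asked, and still so for the second after the job is handed in, while the arm keeps its last pose, push and grip.
It also fails if it takes over 43 s, if anything falls off the work surface, if the arm or the gripper's body presses on something with over 40 N, if the wrist force passes 120 N, or if a joint passes its speed limit or range.

### The arm

A 6-joint arm with a two-finger parallel gripper is mounted at the origin on the work surface. World frame = base frame: x ahead of the robot, y to its left, z up, the work surface at z = 0. Lengths are in m, angles in rad, forces in N, time in s.
With the tool pointing down it reaches from about 0.35 to 0.975 m from the base axis. Payload 4.9 kg.
Tool frame: the origin (TCP) lies on the centre line of the jaws, within the pads' length; the fingertips stand manip.tip_reach ahead of it and the grasp point (between the pads) is the TCP (manip.tip_reach is the distance from the TCP to the fingertips, in m); z points along the fingers, y is the line along which they close (so a half turn about z gives the same grasp; the last joint's range is limited). The gripper opens to 85 mm and grips with 20 to 120 N. Pads are 22 mm wide; open, the fingers measure 114 mm over their backs; the gripper's body (76 mm by 85 mm) begins 54 mm behind the grasp point. The pads swing forward as they close: fully open they stand 13 mm farther back than shut.
Start: joints at [-1.46, 0.053, 1.613, -0, 1.476, -0.119], TCP at [0.142, -0.609, 0.25] pointing down, gripper open.
Joint ranges: [-3.01, 3.01], [-1.01, 2.22], [0.06, 2.58], [-1.02, 4.17], [0.09, 2.62], [-3.14, 3.14]. Speed limits (rad/s): [2.57, 2.57, 3.14, 3.14, 3.14, 3.14].

### API

Orientations are given as a unit quaternion [w, x, y, z].
In Python, from plant import manip gives the robot as it stands. The module is installed in compiled form; this text tells all that it offers.
- The arm moves only by the tool move_arm, never from a script. Its argument "rows" is a list of rows, each a list of 7 numbers: the shift along the tool's x, y, z in cm, then the turn, a rotation vector about the tool's x, y, z in degrees, then the opening, from -1 (shut) to 1 (fully open). In form: [[tx, ty, tz, ax, ay, az, jaw], ...]. A call has 1 to 20 rows; each row shifts and turns the commanded pose from where the row before left it, along the tool's axes as they then stand; what a row does not reach is not made up. A row lasts 1/12 s, in which the tool goes at most 41.7 mm and 7.16 degrees, less where a joint would pass 70% of its speed; a pose out of reach is approached as far as the arm can. A call is refused whole if a number of a shift passes 4.17 or a number of a turn 7.16, either way. A call with a gripper value outside its range is refused whole. The fingers move at their own pace and stop on an object; the grip force is fixed at half the most. Time passes only in rows, so rows that do not move let the fingers close. It gives the time, the measured TCP pose, the force, the opening and the grip force at its end, in the units of the state.
- manip.state(): the state, without advancing time (a new reading comes with each control period).
- manip.grab_frame(name): name is "scene" or "top"; returns a dict with "img" (400x640x3 uint8, blue, green, red), "mtx" (3x3 intrinsics, pixels), "k1" (the pictures are not rectified: a ray, as slopes to the right and down, at radius r is drawn at 1 + k1 r^2 times it, then the intrinsics apply), "R" (3x3) and "t" (3): a world point X has camera coordinates R X + t. Camera axes: x right, y down, z forward; pixel columns grow to the right and rows downward; lengths in m; the calibration is good to about 2 mm. A picture is of the moment at which its call begins. There is no depth.
- manip.job_done(): hands the job in; it is judged then, once.
The state is a dict: "time": time; "joint_pos": joint angles; "joint_vel": joint speeds; "joint_efforts": joint torques, N m; "tool_pos": TCP position; "tool_rot": TCP orientation; "contact_force": force on the tool from outside, world axes, zero at the start; "ft_torque": the same for the moment, N m; "gripper_width": opening from 0.0 (shut) to 1.0 (fully open); "grasp_force": force on a finger pad.
Only numpy, scipy, OpenCV 4.12 (cv2) and the standard library are available. Lean on these libraries where they do the work, as an engineer would, in place of code of your own. Each camera call takes 0.05 s, during which the arm holds its last target. There are 200 camera calls.

## Working session

There is one attempt and no reset: what is moved stays moved. The work goes in short steps, Python scripts to look and compute and a tool call to move; the robot and the scene stay as the last step left them, time stands still between calls to the robot, and variables do not carry over. Pictures are saved under pics/ and viewed, at most 10 in all, crops included, and the job is handed in when it is done.

Besides the shell and the picture viewer there is one more tool, called after "Call:" as a command line: name --pt "numbers of a row" for each row, then --argument value for the rest. move_arm: Moves the arm, as the interface text tells. Its arguments: {"type":"object","properties":{"rows":{"type":"array","items":{"type":"array","items":{"type":"number"}}}},"required":["rows"]}

```bash
mkdir -p pics
cat > h.py <<'E'
import numpy as np, cv2
from plant import manip
def grab(n,save=None):
    f=manip.grab_frame(n)
    if save: cv2.imwrite('pics/'+save,f['img'])
    return f
def ray(f,u,v):
    K=np.array(f['mtx']);d=np.array([(u-K[0,2])/K[0,0],(v-K[1,2])/K[1,1]]);s=d.copy()
    for _ in range(30): s=d/(1+f['k1']*(s@s))
    R=np.array(f['R']);return -R.T@np.array(f['t']),R.T@np.array([s[0],s[1],1])
def onz(f,u,v,z):
    o,d=ray(f,u,v);return o+d*(z-o[2])/d[2]
def proj(f,X):
    c=np.array(f['R'])@np.array(X)+np.array(f['t']);s=c[:2]/c[2];s=s*(1+f['k1']*(s@s));K=np.array(f['mtx'])
    return np.array([K[0,0]*s[0]+K[0,2],K[1,1]*s[1]+K[1,2]])
E
python3 - <<'E'
from h import *
for n in('scene','top'):
    f=grab(n,n+'0.png');print(n,np.round(-np.array(f['R']).T@np.array(f['t']),3),np.round(f['R'],2).tolist(),f['k1'],f['mtx'][0][0])
s=manip.state();print(s,manip.tip_reach)
E
```

```text
scene [ 1.371 -0.509  1.078] [[0.55, 0.84, -0.01], [0.59, -0.4, -0.71], [-0.6, 0.38, -0.71]] -0.055196510120664635 497.75664974122583
top [ 0.421 -0.004  1.175] [[0.01, -1.0, 0.02], [-0.99, -0.01, -0.12], [0.12, -0.02, -0.99]] -0.008632438340219267 411.22531903453137
{'time': 0.1, 'joint_pos': array([-1.46004565e+00,  5.32918057e-02,  1.61417947e+00, -1.81736934e-05,
        1.47601795e+00, -1.19010961e-01]), 'joint_vel': array([ 0.00101496,  0.00014115, -0.00209012,  0.00081791,  0.00078066,
       -0.00019941]), 'joint_efforts': array([ 4.81812572e-05, -3.94905567e+01, -3.71363282e+01, -1.72828254e-04,
        3.92266302e-03,  1.04155635e-05]), 'tool_pos': array([ 0.14226957, -0.60803449,  0.24917173]), 'tool_rot': array([-9.48314409e-04,  9.93407906e-01,  1.14629107e-01, -5.12862811e-06]), 'contact_force': array([ 0.52774964,  0.79913236, -0.25572951]), 'ft_torque': array([ 0.00380134, -0.03330841, -0.00220395]), 'grasp_force': 0.0, 'gripper_width': 1.0021160715210855} 0.019
```

View pics/scene0.png

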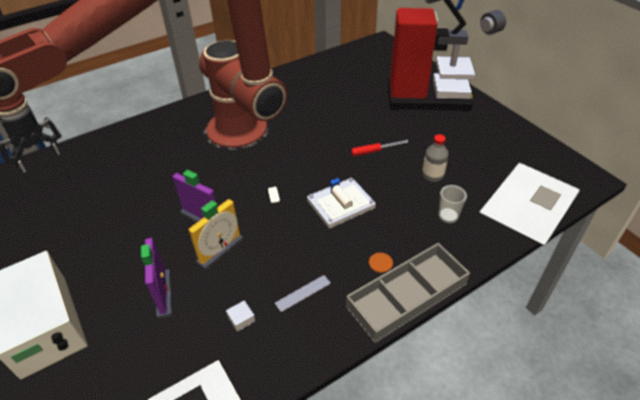

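View pics/top0.png

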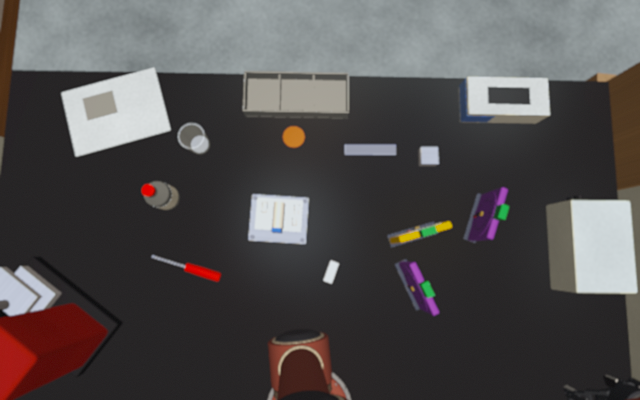

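Scene: the yellow gauge is at (216,232) with its green grip at (209,209). Purple look-alikes are at (195,190) and (155,275). Top: yellow gauge at (420,233) with its grip at (429,231), purple ones at (418,287) and (487,215). The plate is at (278,219) with the blue stop at (277,232). The yellow one with the green grip and white dial is the gauge meant. I'll confirm with enlarged crops.

Run:
```python
from h import *
f=grab('scene');g=grab('top')
def crop(f,u,v,w=50,h=37): return cv2.resize(f['img'][v-h:v+h,u-w:u+w],(400,296),interpolation=cv2.INTER_CUBIC)
cv2.imwrite('pics/crop1.png',np.vstack([np.hstack([crop(f,216,230),crop(f,341,202)]),np.hstack([crop(g,420,233),crop(g,279,219)])]))
def seg(f,lo,hi,box):
    u0,v0,u1,v1=box;h=cv2.cvtColor(f['img'],cv2.COLOR_BGR2HSV)[v0:v1,u0:u1]
    m=cv2.inRange(h,np.array(lo),np.array(hi));ys,xs=np.nonzero(m);return np.c_[xs+u0,ys+v0].astype(float)
def tri(a,b):
    o1,d1=ray(f,*a);o2,d2=ray(g,*b);A=np.c_[d1,-d2];s=np.linalg.lstsq(A,o2-o1,rcond=None)[0]
    p,q=o1+s[0]*d1,o2+s[1]*d2;return (p+q)/2,np.linalg.norm(p-q)
gs=seg(f,(45,90,40),(75,255,255),(198,198,222,220));gt=seg(g,(45,90,40),(75,255,255),(418,220,442,240))
print('grip px',gs.mean(0),len(gs),gt.mean(0),len(gt),tri(gs.mean(0),gt.mean(0)))
print('top z.168/.181',onz(g,*gt.mean(0),.168),onz(g,*gt.mean(0),.181))
y=seg(g,(18,90,60),(34,255,255),(380,215,460,250));r=cv2.minAreaRect(y.astype(np.float32));print('yellow',r)
c=cv2.boxPoints(r);print(np.round([onz(g,*p,.148) for p in c],3).tolist())
b1=seg(f,(100,120,50),(125,255,255),(325,172,350,195));b2=seg(g,(100,120,40),(125,255,255),(262,222,292,245))
print('stop',b1.mean(0),len(b1),b2.mean(0),len(b2),onz(g,*b2.mean(0),.07),tri(b1.mean(0),b2.mean(0)))
m=cv2.inRange(g['img'],(110,100,100),(255,255,255));m[:,:240]=0;m[:,320:]=0;m[:185]=0;m[252:]=0
ys,xs=np.nonzero(m);r=cv2.minAreaRect(np.c_[xs,ys].astype(np.float32));print('plate',r)
c=cv2.boxPoints(r);P=np.array([onz(g,*p,.02) for p in c]);print(np.round(P,3).tolist(),P.mean(0))
```

```text
grip px [209.60416667 208.84895833] 192 [428.16923077 231.42307692] 130 (array([ 0.47944065, -0.28728972,  0.17048497]), np.float64(0.0029699801096167823))
top z.168/.181 [ 0.47894674 -0.28937673  0.168     ] [ 0.47819583 -0.28569815  0.181     ]
yellow ((420.56304931640625, 230.92694091796875), (12.472206115722656, 64.82334899902344), 74.47589111328125)
[[0.473, -0.193, 0.148], [0.519, -0.352, 0.148], [0.489, -0.359, 0.148], [0.444, -0.201, 0.148]]
stop [334.265625 181.3125  ] 64 [276.32 230.  ] 25 [0.48329561 0.09217524 0.07      ] (array([0.48360571, 0.0927167 , 0.06831112]), np.float64(0.0008920663754685416))
plate ((278.2544250488281, 218.6836395263672), (58.86931610107422, 47.893680572509766), 3.814074993133545)
[[0.455, 0.177, 0.02], [0.59, 0.172, 0.02], [0.581, 0.006, 0.02], [0.447, 0.013, 0.02]] [0.51847034 0.0918349  0.02      ]
```

View pics/crop1.png

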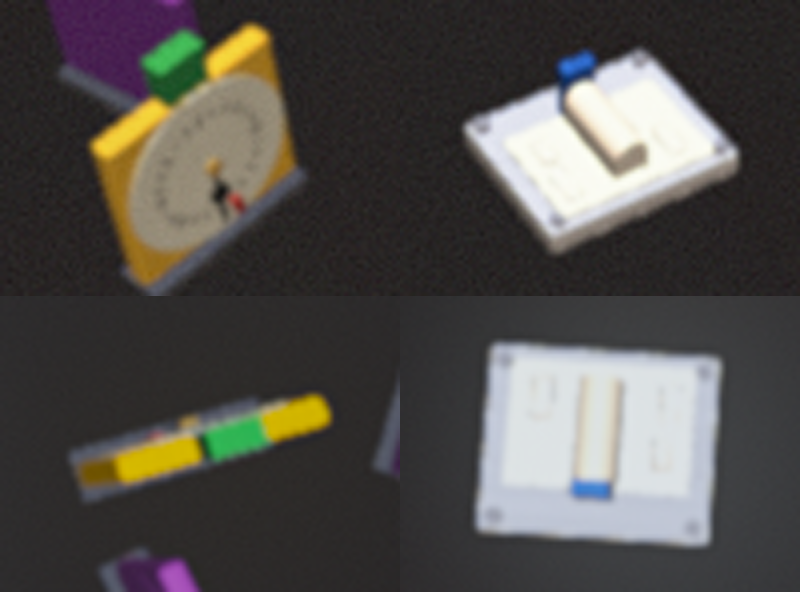

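The crops confirm the yellow gauge, with its white dial facing roughly +x, yaw about 16°, and the red mark on its +y side. Its grip is at about (0.479, -0.288, 0.17), and the triangulated z of 0.1705 agrees with the stated 0.168. The plate is at about (0.518, 0.091), yaw about -2.8°, and the stop triangulates at z 0.068 against the true 0.070. Moving over the gauge now.

Call:
move_arm --pt "2.51 -1.47 -0.19 0 0 0 0" --pt "2.51 -1.47 -0.19 0 0 0 0" --pt "2.51 -1.47 -0.19 0 0 0 0" --pt "2.51 -1.47 -0.19 0 0 0 0" --pt "2.51 -1.47 -0.19 0 0 0 0" --pt "2.51 -1.47 -0.19 0 0 0 0" --pt "2.51 -1.47 -0.19 0 0 0 0" --pt "2.51 -1.47 -0.19 0 0 0 0" --pt "2.51 -1.47 -0.19 0 0 0 0" --pt "2.51 -1.47 -0.19 0 0 0 0" --pt "2.51 -1.47 -0.19 0 0 0 0" --pt "2.51 -1.47 -0.19 0 0 0 0" --pt "2.51 -1.47 -0.19 0 0 0 0" --pt "2.51 -1.47 -0.19 0 0 0 0" --pt "2.51 -1.47 -0.19 0 0 0 0" --pt "2.51 -1.47 -0.19 0 0 0 0"

```text
time: 1.53
tool_pos: [0.4806, -0.2868, 0.2806]
tool_rot: [-0.0, 0.993, 0.115, -0.0]
contact_force: [1.0, -0.7, 0.4]
gripper_width: 0.503
grasp_force: 0.0
```

Call:
move_arm --pt "0 0 0 0 0 -6.63 0" --pt "0 0 0 0 0 -6.63 0" --pt "0 0 0 0 0 -6.63 0" --pt "0 0 0 0 0 -6.63 0" --pt "0 0 0 0 0 -6.63 0" --pt "0 0 0 0 0 -6.63 0" --pt "0 0 0 0 0 -6.63 0" --pt "0 0 0 0 0 -6.63 0" --pt "0 0 0 0 0 -6.63 0" --pt "0 0 0 0 0 -6.63 0" --pt "0 0 0 0 0 -6.63 0" --pt "0 0 0 0 0 -6.63 0" --pt "0 0 0 0 0 -6.63 0" --pt "0 0 0 0 0 -6.63 0" --pt "0 0 0 0 0 0 0" --pt "0 0 0 0 0 0 0"

```text
time: 2.87
tool_pos: [0.4797, -0.288, 0.2805]
tool_rot: [-0.0, 0.603, 0.798, -0.0]
contact_force: [-0.2, -0.3, -0.7]
gripper_width: 0.499
grasp_force: 0.0
```

```bash
cat >> h.py <<'E'
def box(x0,x1,y0,y1,z0,z1): return np.array([[x,y,z] for x in(x0,x1) for y in(y0,y1) for z in(z0,z1)])
def place(P,x,y,yaw):
    c,s=np.cos(yaw),np.sin(yaw);return P@np.array([[c,s,0],[-s,c,0],[0,0,1]])+[x,y,0]
def overlay(f,boxes,u,v,w,h,S=8):
    im=cv2.resize(f['img'][v-h:v+h,u-w:u+w],None,fx=S,fy=S,interpolation=cv2.INTER_CUBIC)
    for B,c in boxes:
        p=np.array([proj(f,X) for X in B]);p=((p-[u-w,v-h]+.5)*S).astype(int)
        for i in range(8):
            for b in(1,2,4):
                if not i&b: cv2.line(im,p[i].tolist(),p[i|b].tolist(),c,1)
    return im
E
python3 - <<'E'
from h import *
f=grab('scene');g=grab('top')
G=[(place(box(-.018,.018,-.07,.07,0,.012),.4795,-.288,np.radians(16)),(255,0,255)),(place(box(-.009,.009,-.069,.069,.012,.148),.4795,-.288,np.radians(16)),(255,255,0)),(place(box(-.009,.009,-.018,.018,.147,.181),.4795,-.288,np.radians(16)),(0,0,255))]
P=[(place(box(-.065,.065,-.08,.08,0,.02),.518,.091,np.radians(-2.8)),(255,0,255)),(place(box(-.028,.044,-.015,.015,.039,.039001),.518,.091,np.radians(-2.8)),(0,160,0)),(place(box(-.04,-.028,-.013,.013,.02,.07),.518,.091,np.radians(-2.8)),(0,0,255))]
a=np.hstack([overlay(f,G,216,230,40,36,5),overlay(f,P,341,202,40,36,5)]);b=overlay(g,P,279,219,40,30,7)
b=cv2.copyMakeBorder(b[:,:],0,0,0,max(0,a.shape[1]-b.shape[1]),cv2.BORDER_CONSTANT)[:,:a.shape[1]]
im=np.vstack([a,b[:240+0]]) if 0 else a
cv2.imwrite('pics/ov1.png',im);cv2.imwrite('pics/ov2.png',overlay(g,P,279,219,50,36,8))
E
```

```text
(no output)
```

View pics/ov1.png

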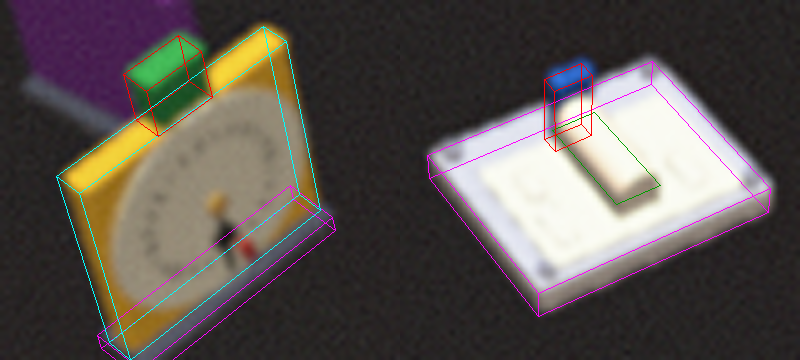

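View pics/ov2.png

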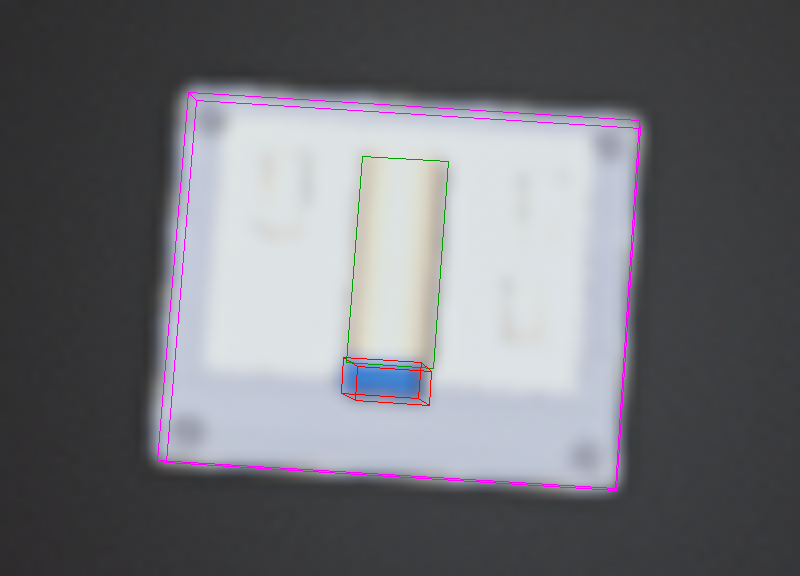

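The overlays match. The gauge outline sits on the image at (58–288, 30–355) in its crop. The plate (158–645) and the stop (343–422 in the top crop) agree to within about 1 image pixel. Descending and gripping.

Call:
move_arm --pt "0 0 2 0 0 0 0" --pt "0 0 2 0 0 0 0" --pt "0 0 2 0 0 0 0" --pt "0 0 2 0 0 0 0" --pt "0 0 1.5 0 0 0 0" --pt "0 0 1 0 0 0 0" --pt "0 0 0.45 0 0 0 0" --pt "0 0 0 0 0 0 0" --pt "0 0 0 0 0 0 -1" --pt "0 0 0 0 0 0 -1" --pt "0 0 0 0 0 0 -1" --pt "0 0 0 0 0 0 -1" --pt "0 0 0 0 0 0 -1" --pt "0 0 0 0 0 0 -1" --pt "0 0 0 0 0 0 -1" --pt "0 0 0 0 0 0 -1" --pt "0 0 0 0 0 0 -1" --pt "0 0 0 0 0 0 -1"

```text
time: 4.47
tool_pos: [0.4807, -0.2888, 0.1729]
tool_rot: [0.002, 0.602, 0.799, -0.0]
contact_force: [1.7, -1.6, 6.0]
gripper_width: 0.194
grasp_force: 62.1
```

Call:
move_arm --pt "0 0 -0.5 0 0 0 -1" --pt "0 0 -1 0 0 0 -1" --pt "0 0 -1.6 0 0 0 -1" --pt "0 0 -1.8 0 0 0 -1" --pt "0 0 -1.8 0 0 0 -1" --pt "0 0 -1.6 0 0 0 -1" --pt "0 0 -1 0 0 0 -1" --pt "0 0 -0.5 0 0 0 -1" --pt "0 0 0 0 0 0 -1" --pt "0 0 0 0 0 0 -1" --pt "0 0 0 0 0 0 -1"

```text
time: 5.38
tool_pos: [0.4792, -0.2875, 0.2675]
tool_rot: [-0.001, 0.602, 0.799, 0.0]
contact_force: [-0.2, 0.4, -3.8]
gripper_width: 0.2
grasp_force: 60.9
```

Call:
move_arm --pt "1.0 0.4 0 0 0 0 -1" --pt "2 0.83 0 0 0 0 -1" --pt "2 0.83 0 0 0 0 -1" --pt "2 0.83 0 0 0 0 -1" --pt "2 0.83 0 0 0 0 -1" --pt "2 0.83 0 0 0 0 -1" --pt "2 0.83 0 0 0 0 -1" --pt "2 0.83 0 0 0 0 -1" --pt "2 0.83 0 0 0 0 -1" --pt "2 0.83 0 0 0 0 -1" --pt "2 0.83 0 0 0 0 -1" --pt "2 0.83 0 0 0 0 -1" --pt "2 0.83 0 0 0 0 -1" --pt "2 0.83 0 0 0 0 -1" --pt "2 0.83 0 0 0 0 -1" --pt "2 0.83 0 0 0 0 -1" --pt "2 0.83 0 0 0 0 -1" --pt "2 0.83 0 0 0 0 -1" --pt "0.3 0.2 0 0 0 0 -1"

```text
time: 6.97
tool_pos: [0.5231, 0.0953, 0.2682]
tool_rot: [-0.001, 0.601, 0.8, 0.0]
contact_force: [-0.2, 0.4, -4.2]
gripper_width: 0.201
grasp_force: 60.8
```

Call:
move_arm --pt "0 0 0 0 0 2.6 -1" --pt "0 0 0 0 0 4 -1" --pt "0 0 0 0 0 4 -1" --pt "0 0 0 0 0 4 -1" --pt "0 0 0 0 0 2.6 -1" --pt "0 0 0 0 0 1.4 -1" --pt "0 0 0 0 0 0 -1" --pt "0 0 0 0 0 0 -1" --pt "0 0 0 0 0 0 -1" --pt "0 0 0 0 0 0 -1"

```text
time: 7.8
tool_pos: [0.5239, 0.0918, 0.2691]
tool_rot: [-0.0, 0.723, 0.691, -0.0]
contact_force: [0.4, 0.0, -3.9]
gripper_width: 0.197
grasp_force: 60.9
```

Run:
```python
from h import *
s=manip.state();p=s['tool_pos'];print(p,s['tool_rot'],s['contact_force'])
f=grab('scene');g=grab('top');y=np.radians(-2.6);z=p[2]-.173
G=[(place(box(-.018,.018,-.07,.07,z,z+.012),p[0],p[1],y),(255,0,255)),(place(box(-.009,.009,-.069,.069,z+.012,z+.148),p[0],p[1],y),(255,255,0)),(place(box(-.028,.044,-.015,.015,.039,.054),.518,.091,np.radians(-2.8)),(0,160,0))]
u,v=proj(f,[p[0],p[1],.13]).astype(int)
a=overlay(f,G,u,v,44,50,8);cv2.imwrite('pics/ov3.png',cv2.resize(a,(528,600)))
```

```text
[0.52394259 0.09179777 0.26910104] [-6.95030675e-05  7.22917263e-01  6.90934600e-01 -6.24842354e-05] [ 0.3958439   0.04565706 -3.86810096]
```

View pics/ov3.png

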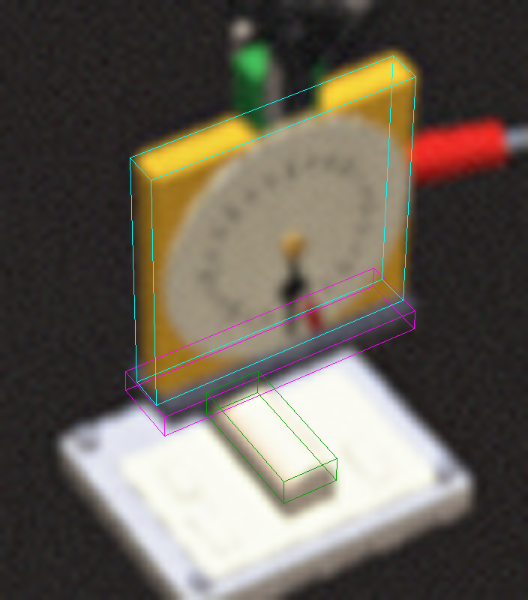

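The gauge hangs upright in the grip over the ridge, dial toward the camera. Its body outline matches the model to about 1 pixel, and the foot is over the ridge near (260,375). Lowering.

Call:
move_arm --pt "0 0 0.5 0 0 0 -1" --pt "0 0 1 0 0 0 -1" --pt "0 0 1 0 0 0 -1" --pt "0 0 0.8 0 0 0 -1" --pt "0 0 0.4 0 0 0 -1" --pt "0 0 0.2 0 0 0 -1" --pt "0 0 0 0 0 0 -1" --pt "0 0 0 0 0 0 -1" --pt "0 0 0 0 0 0 -1"

```text
time: 8.65
tool_pos: [0.5244, 0.0918, 0.2309]
tool_rot: [0.0, 0.723, 0.691, 0.0]
contact_force: [0.2, -0.2, -3.5]
gripper_width: 0.197
grasp_force: 60.8
```

Call:
move_arm --pt "0 0 0.1 0 0 0 -1" --pt "0 0 0.1 0 0 0 -1" --pt "0 0 0.1 0 0 0 -1" --pt "0 0 0 0 0 0 -1" --pt "0 0 0 0 0 0 -1"

```text
time: 9.07
tool_pos: [0.524, 0.0918, 0.2271]
tool_rot: [-0.0, 0.723, 0.691, -0.0]
contact_force: [0.6, -0.2, -3.9]
gripper_width: 0.197
grasp_force: 60.8
```

Call:
move_arm --pt "0 0 0.1 0 0 0 -1" --pt "0 0 0.1 0 0 0 -1" --pt "0 0 0 0 0 0 -1" --pt "0 0 0 0 0 0 -1"

```text
time: 9.4
tool_pos: [0.5242, 0.0918, 0.2256]
tool_rot: [0.0, 0.723, 0.691, 0.0]
contact_force: [-0.9, -0.0, -1.6]
gripper_width: 0.197
grasp_force: 61.1
```

```bash
python3 -c "
from h import *
s=manip.state();print(s['tool_pos'],s['contact_force'],s['ft_torque'])"
```

```text
[0.52416724 0.0918191  0.22559304] [-0.94159192 -0.019203   -1.64180146] [0.01202841 0.13217757 0.00220959]
```

Call:
move_arm --pt "0 0 0.1 0 0 0 -1" --pt "0 0 0 0 0 0 -1" --pt "0 0 0 0 0 0 -1"

```text
time: 9.65
tool_pos: [0.5242, 0.0918, 0.2246]
tool_rot: [0.0, 0.723, 0.691, 0.0]
contact_force: [-0.6, 0.3, -0.4]
gripper_width: 0.199
grasp_force: 61.3
```

Call:
move_arm --pt "0 -0.1 0 0 0 0 -1" --pt "0 -0.1 0 0 0 0 -1" --pt "0 -0.1 0 0 0 0 -1" --pt "0 -0.1 0 0 0 0 -1" --pt "0 -0.1 0 0 0 0 -1" --pt "0 -0.1 0 0 0 0 -1" --pt "0 -0.1 0 0 0 0 -1" --pt "0 -0.1 0 0 0 0 -1" --pt "0 -0.1 0 0 0 0 -1" --pt "0 -0.1 0 0 0 0 -1" --pt "0 0 0 0 0 0 -1" --pt "0 0 0 0 0 0 -1"

```text
time: 10.65
tool_pos: [0.514, 0.0923, 0.2242]
tool_rot: [-0.0, 0.723, 0.691, -0.0]
contact_force: [2.0, 0.1, 0.2]
gripper_width: 0.199
grasp_force: 61.3
```

Call:
move_arm --pt "0 -0.1 0 0 0 0 -1" --pt "0 -0.1 0 0 0 0 -1" --pt "0 -0.1 0 0 0 0 -1" --pt "0 0 0 0 0 0 -1"

```text
time: 10.98
tool_pos: [0.5109, 0.0924, 0.2242]
tool_rot: [-0.0, 0.723, 0.691, -0.0]
contact_force: [2.1, 0.1, -0.4]
gripper_width: 0.2
grasp_force: 61.4
```

Call:
move_arm --pt "0 -0.05 0 0 0 0 -1" --pt "0 -0.05 0 0 0 0 -1" --pt "0 0 0 0 0 0 -1"

```text
time: 11.23
tool_pos: [0.51, 0.0924, 0.2242]
tool_rot: [0.0, 0.723, 0.691, -0.0]
contact_force: [1.9, 0.5, -0.1]
gripper_width: 0.197
grasp_force: 61.3
```

Call:
move_arm --pt "0 -0.05 0 0 0 0 -1" --pt "0 -0.05 0 0 0 0 -1" --pt "0 0 0 0 0 0 -1"

```text
time: 11.48
tool_pos: [0.509, 0.0925, 0.2242]
tool_rot: [-0.0, 0.723, 0.691, -0.0]
contact_force: [2.8, -0.4, 0.2]
gripper_width: 0.201
grasp_force: 61.3
```

Call:
move_arm --pt "0 -0.05 0 0 0 0 -1" --pt "0 -0.05 0 0 0 0 -1" --pt "0 0 0 0 0 0 -1"

```text
time: 11.73
tool_pos: [0.508, 0.0925, 0.2242]
tool_rot: [-0.0, 0.723, 0.691, 0.0]
contact_force: [3.6, -0.2, -1.1]
gripper_width: 0.202
grasp_force: 61.3
```

Call:
move_arm --pt "0 -0.05 0 0 0 0 -1" --pt "0 0 0 0 0 0 -1" --pt "0 0 0 0 0 0 -1"

```text
time: 11.98
tool_pos: [0.5077, 0.0925, 0.2243]
tool_rot: [0.0, 0.723, 0.691, 0.0]
contact_force: [3.1, -0.6, -1.1]
gripper_width: 0.197
grasp_force: 61.2
```

Call:
move_arm --pt "0 -0.05 0 0 0 0 -1" --pt "0 -0.05 0 0 0 0 -1" --pt "0 0 0 0 0 0 -1" --pt "0 0 0 0 0 0 -1"

```text
time: 12.32
tool_pos: [0.507, 0.0925, 0.2244]
tool_rot: [0.001, 0.723, 0.691, 0.001]
contact_force: [5.4, -0.0, -1.3]
gripper_width: 0.198
grasp_force: 61.1
```

```bash
python3 -c "
from h import *
s=manip.state();print(s['tool_pos'],s['contact_force'],s['ft_torque'])"
```

```text
[0.50696871 0.09254837 0.22436207] [ 5.40542092 -0.01989232 -1.26150267] [-0.14384905 -1.61861578 -0.04465834]
```

Force Fx rises from about 2 N of friction to 5.4 N as the motion stops at x≈0.507, against an expected 0.508, so the foot is butted on the stop. Measuring the mark angle now.

```bash
cat >> h.py <<'E'
def dial(f,lean=0.,yaw=np.radians(-2.7),save=None):
    # plane of dial; hub predicted from the grip
    p=manip.state()['tool_pos'];n=np.array([np.cos(yaw),np.sin(yaw),0]);yy=np.array([-n[1],n[0],0]);zz=np.array([0,0,1.])
    up=zz*np.cos(lean)+yy*np.sin(lean);lat=yy*np.cos(lean)-zz*np.sin(lean)
    c=p-(.1729-.080)*up+n*.0105
    def loc(u,v):
        o,d=ray(f,u,v);X=o+d*(n@(c-o))/(n@d)-c;return X@lat,X@up
    c2=proj(f,c);u,v=c2.astype(int);r=32
    im=f['img'][v-r:v+r,u-r:u+r];h=cv2.cvtColor(im,cv2.COLOR_BGR2HSV).astype(int)
    out={}
    for k in('red','hub','black'):
        if k=='red': w=((h[...,0]<8)|(h[...,0]>172))*(h[...,1]>110)*1.*h[...,1]
        if k=='hub': w=((h[...,0]>10)&(h[...,0]<25)&(h[...,1]>90))*1.*h[...,1]
        if k=='black': w=(h[...,2]<75)*(75.-h[...,2])
        L=np.array([[loc(u-r+i,v-r+j) for i in range(2*r)] for j in range(2*r)]);rad=np.hypot(L[...,0],L[...,1])
        w=w*{'red':(rad>.035)&(rad<.075),'hub':rad<.02,'black':(rad<.062)&(rad>.012)&(L[...,1]<.0)}[k]
        if w.sum()>0: out[k]=(np.round((L*w[...,None]).sum((0,1))/w.sum(),4),int((w>0).sum()))
    if save: cv2.imwrite('pics/'+save,cv2.resize(im,(600,600),interpolation=cv2.INTER_CUBIC))
    hb=out['hub'][0]
    for k in('red','black'):
        if k in out: q=out[k][0]-hb;out[k+'_ang']=round(float(np.arctan2(q[0],-q[1])),3)
    return out
E
python3 - <<'E'
from h import *
for i in range(2): print(dial(grab('scene'),save='d1.png'))
E
```

```text
{'red': (array([ 0.0178, -0.0529]), 9), 'hub': (array([ 0.0049, -0.0038]), 12), 'black': (array([ 0.0059, -0.0302]), 10), 'red_ang': 0.257, 'black_ang': 0.038}
{'red': (array([ 0.0173, -0.0535]), 8), 'hub': (array([ 0.0051, -0.0042]), 13), 'black': (array([ 0.006 , -0.0304]), 10), 'red_ang': 0.243, 'black_ang': 0.034}
```

View pics/d1.png

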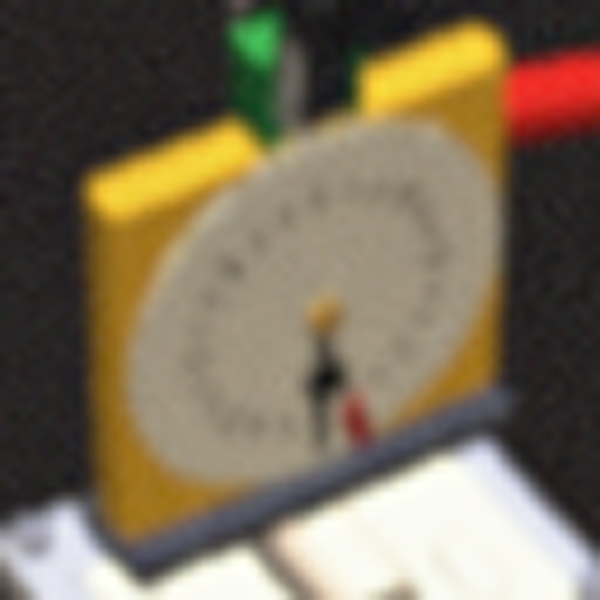

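The picture shows the hub at (322,312), pointer tip at (318,445) and red mark at (358,418). The mark reads about 0.21–0.25 rad. I'll rock 0.1 rad, then another 0.1, about the foot.

Call:
move_arm --pt "0.173 0 0 0 -0.573 0 -1" --pt "0.173 0 0 0 -0.573 0 -1" --pt "0.173 0 0 0 -0.573 0 -1" --pt "0.173 0 0 0 -0.573 0 -1" --pt "0.173 0 0 0 -0.573 0 -1" --pt "0.173 0 0 0 -0.573 0 -1" --pt "0.173 0 0 0 -0.573 0 -1" --pt "0.173 0 0 0 -0.573 0 -1" --pt "0.173 0 0 0 -0.573 0 -1" --pt "0.173 0 0 0 -0.573 0 -1" --pt "0 0 0 0 0 0 -1"

```text
time: 13.33
tool_pos: [0.5078, 0.1102, 0.2241]
tool_rot: [0.036, 0.722, 0.69, -0.036]
contact_force: [5.3, -1.6, 1.5]
gripper_width: 0.196
grasp_force: 61.5
```

```bash
python3 -c "
from h import *
s=manip.state();print(s['tool_pos'],s['tool_rot'],s['contact_force'],s['ft_torque']);print(dial(grab('scene'),.1))"
```

```text
[0.50780343 0.11021002 0.22411903] [ 0.03554775  0.72183885  0.69020588 -0.03606761] [ 5.30981807 -1.55339427  1.48223115] [-0.23081062 -1.58491501  0.12454057]
{'red': (array([ 0.0158, -0.0514]), 13), 'hub': (array([ 0.0052, -0.0029]), 15), 'black': (array([ 0.009 , -0.0304]), 12), 'red_ang': 0.215, 'black_ang': 0.137}
```

Call:
move_arm --pt "0.173 0 -0.007 0 -0.573 0 -1" --pt "0.173 0 -0.007 0 -0.573 0 -1" --pt "0.173 0 -0.007 0 -0.573 0 -1" --pt "0.173 0 -0.007 0 -0.573 0 -1" --pt "0.173 0 -0.007 0 -0.573 0 -1" --pt "0.173 0 -0.007 0 -0.573 0 -1" --pt "0.173 0 -0.007 0 -0.573 0 -1" --pt "0.173 0 -0.007 0 -0.573 0 -1" --pt "0 0 0 0 0 0 -1" --pt "0 0 0 0 0 0 -1" --pt "0 0 0 0 0 0 -1" --pt "0 0 0 0 0 0 -1" --pt "0 0 0 0 0 0 -1" --pt "0 0 0 0 0 0 -1" --pt "0 0 0 0 0 0 -1" --pt "0 0 0 0 0 0 -1" --pt "0 0 0 0 0 0 -1" --pt "0 0 0 0 0 0 -1" --pt "0 0 0 0 0 0 -1" --pt "0 0 0 0 0 0 -1"

```text
time: 15.05
tool_pos: [0.5084, 0.1237, 0.2227]
tool_rot: [0.063, 0.72, 0.688, -0.065]
contact_force: [5.5, -0.2, -0.1]
gripper_width: 0.201
grasp_force: 61.5
```

```bash
python3 -c "
from h import *
s=manip.state();print(s['tool_pos'],s['tool_rot'],s['contact_force'],s['ft_torque']);print(dial(grab('scene'),.18));print(dial(grab('scene'),.18,save='d2.png'))"
```

```text
[0.50841675 0.12365835 0.22267889] [ 0.06294381  0.72002925  0.68804065 -0.06477663] [ 5.45570893 -0.22236407 -0.1404805 ] [-0.08088064 -1.56482877  0.24663272]
{'red': (array([ 0.0179, -0.0538]), 4), 'hub': (array([ 0.0055, -0.0035]), 14), 'black': (array([ 0.0113, -0.029 ]), 8), 'red_ang': 0.242, 'black_ang': 0.224}
{'red': (array([ 0.0179, -0.0537]), 4), 'hub': (array([ 0.0055, -0.0035]), 14), 'black': (array([ 0.0112, -0.0292]), 9), 'red_ang': 0.242, 'black_ang': 0.218}
```

View pics/d2.png

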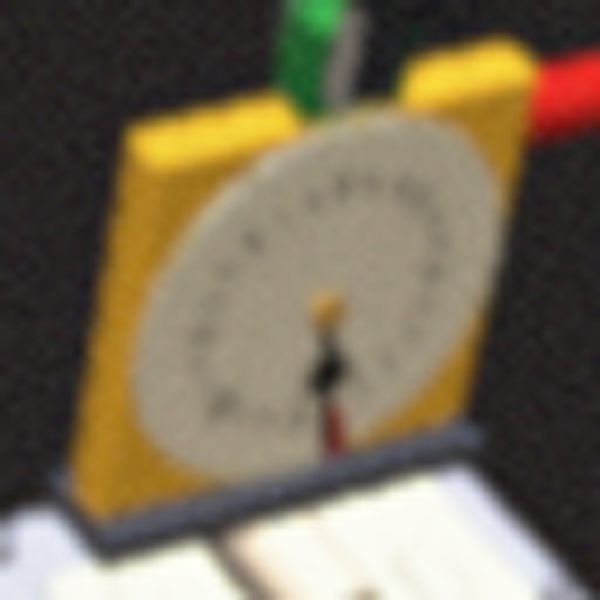

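The pointer (hub (325,305) to tip about (332,450)) now lies on the left part of the red mark at (338,430), so a bit more lean is needed. I'll quantify it with averaged frames and an angular profile.

```bash
cat >> h.py <<'E'
def profile(lean,n=8,hub=(.0052,-.0034),yaw=np.radians(-2.7)):
    F=[grab('scene') for _ in range(n)];f=F[0];im=np.mean([q['img'].astype(np.float32) for q in F],0)
    p=manip.state()['tool_pos'];nx=np.array([np.cos(yaw),np.sin(yaw),0]);yy=np.array([-nx[1],nx[0],0]);zz=np.array([0,0,1.])
    up=zz*np.cos(lean)+yy*np.sin(lean);lat=yy*np.cos(lean)-zz*np.sin(lean);c=p-.0929*up+nx*.0105+hub[0]*lat+hub[1]*up
    A=np.arange(-.2,.72,.04)
    def samp(a,r):
        u=np.array([proj(f,c+lat*rr*np.sin(aa)-up*rr*np.cos(aa)) for aa in a for rr in r],np.float32)
        return cv2.remap(im,u[:,0].reshape(len(a),-1),u[:,1].reshape(len(a),-1),cv2.INTER_CUBIC).mean(1)
    q=samp(A,[.05,.053,.056,.059]);red=q[:,2]-(q[:,0]+q[:,1])/2;b=samp(A,np.arange(.02,.04,.004));k=b.sum(1)/3
    o=samp(A,np.arange(.05,.06,.003)).sum(1)/3
    def cen(w): w=np.clip(w,0,None);return round(float((w*A).sum()/w.sum()),3)
    print('A    ',A.round(2).tolist());print('red  ',red.round().astype(int).tolist());print('dk_in',k.round().astype(int).tolist());print('val_o',o.round().astype(int).tolist())
    print('red cen',cen(red-.35*red.max()),'ptr inner',cen(np.median(k)-k-.35*(np.median(k)-k.min())))
E
python3 -c "
from h import *
profile(.181)"
```

```text
A     [-0.2, -0.16, -0.12, -0.08, -0.04, 0.0, 0.04, 0.08, 0.12, 0.16, 0.2, 0.24, 0.28, 0.32, 0.36, 0.4, 0.44, 0.48, 0.52, 0.56, 0.6, 0.64, 0.68]
red   [21, 21, 21, 21, 20, 20, 20, 20, 20, 21, 32, 49, 57, 52, 40, 31, 27, 27, 28, 27, 26, 26, 26]
dk_in [136, 130, 125, 118, 110, 101, 90, 77, 65, 54, 48, 49, 54, 61, 69, 79, 90, 102, 113, 123, 132, 140, 144]
val_o [146, 146, 146, 145, 144, 144, 145, 142, 132, 109, 81, 66, 74, 100, 122, 139, 143, 143, 141, 141, 143, 143, 143]
red cen 0.35 ptr inner 0.232
```

Call:
move_arm --pt "0.173 0 -0.003 0 -0.573 0 -1" --pt "0.173 0 -0.003 0 -0.573 0 -1" --pt "0.173 0 -0.003 0 -0.573 0 -1" --pt "0.173 0 -0.003 0 -0.573 0 -1" --pt "0 0 0 0 0 0 -1" --pt "0 0 0 0 0 0 -1" --pt "0 0 0 0 0 0 -1" --pt "0 0 0 0 0 0 -1" --pt "0 0 0 0 0 0 -1" --pt "0 0 0 0 0 0 -1" --pt "0 0 0 0 0 0 -1" --pt "0 0 0 0 0 0 -1" --pt "0 0 0 0 0 0 -1" --pt "0 0 0 0 0 0 -1" --pt "0 0 0 0 0 0 -1" --pt "0 0 0 0 0 0 -1"

```text
time: 16.88
tool_pos: [0.5087, 0.1305, 0.2214]
tool_rot: [0.077, 0.719, 0.687, -0.079]
contact_force: [5.5, -0.4, 0.7]
gripper_width: 0.202
grasp_force: 61.5
```

```bash
python3 -c "
from h import *
s=manip.state();print(s['time'],s['tool_pos'],s['tool_rot'],s['contact_force']);profile(.221);print(dial(grab('scene'),.221,save='d3.png'))"
```

```text
16.8833 [0.50867378 0.13047884 0.22143316] [ 0.07669098  0.71856056  0.68666948 -0.07921011] [ 5.53877223 -0.3808981   0.67488287]
A     [-0.2, -0.16, -0.12, -0.08, -0.04, 0.0, 0.04, 0.08, 0.12, 0.16, 0.2, 0.24, 0.28, 0.32, 0.36, 0.4, 0.44, 0.48, 0.52, 0.56, 0.6, 0.64, 0.68]
red   [21, 21, 21, 21, 20, 20, 20, 21, 24, 31, 43, 50, 48, 39, 30, 27, 27, 27, 26, 26, 26, 27, 28]
dk_in [138, 134, 128, 123, 116, 109, 101, 91, 78, 64, 53, 45, 44, 48, 55, 63, 74, 88, 102, 116, 127, 136, 140]
val_o [146, 146, 146, 145, 145, 146, 145, 142, 128, 107, 77, 61, 72, 99, 125, 139, 144, 143, 143, 142, 142, 142, 141]
red cen 0.31 ptr inner 0.282
{'red': (array([ 0.0171, -0.0534]), 4), 'hub': (array([ 0.006, -0.003]), 13), 'black': (array([ 0.0125, -0.0291]), 9), 'red_ang': 0.217, 'black_ang': 0.244}
```

View pics/d3.png

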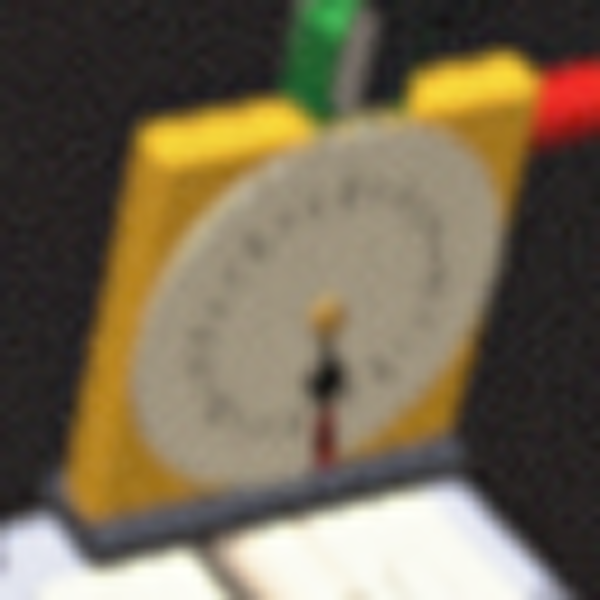

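The pointer (tip near (322,460)) now lies centred on the red mark, with red visible evenly on both sides of it. The visible red peaks at 0.25, and the dark band of pointer plus mark also centres at about 0.245. Fx is 5.5 N against the stop, the ridge load is about 4.5 N, and the grip holds. Handing in.

```bash
python3 -c "
from plant import manip
print(manip.job_done())"
```

```text
the job is handed in; nothing more can be done
None
```

I handed the job in at about 17 s of the 43 s allowed: the gauge was still gripped, resting on the ridge with about 4.5 N, its back pressed against the stop, and its pointer centred on the red mark at about 0.22 rad of lean. No verdict came back.

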